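# Load a microtube block into the warming chamber through its sprung flap

### The job

Set the white microtube block down in the recess of the loading sled, then push the sled by its blue tab so that the block goes in through the chamber's sprung flap and the sled comes up against the end stop hidden inside. Press it home against the stop with 10 to 15 N at the tab, so that it is felt to seat but is not rammed, then let go of the tab and leave the flap shut behind the block and the other things on the bench undisturbed.

Things in the scene. Friction and masses are not known exactly. Their poses are not given: they have to be found in the camera images.
- chamber: Fixed white warming chamber with a grey bezel, 116 wide, 187 long, 70 high. Origin on the bench under the flap, on the lane's centre line; x points into the chamber (the pushing direction), z up. The throat is 72 wide and 50 high; bezel and roof reach from x = -14 to x = 173.
- stop_zone (a point): Fixed point on the lane's centre line in the chamber, 118 past its origin, 21 high: the foremost place of the hidden end stop's rubber face (about 4 N per mm). The stop is clamped anywhere from here to 30 farther in, so the sled (front edge 42 ahead of its origin) meets it with its origin 76 to 106 past the chamber's. Its setting cannot be seen or read: it has to be felt.
- flap (a joint): Amber flap, 66 wide, hung on a sprung pin across the throat at height 52, lower edge at 18. 0 rad = shut (upright), grows as it swings inward and up (about 1.25 with the block under it). Pushing it open takes up to about 8 N, sliding the block on under it about 5 N; when the block's rear is 35 past the origin it shuts by itself. The bare sled slides with 1 to 4 N.
- lane: Fixed aluminium plate, 310 x 72 x 5, with two guide rails (67 apart inside, tops 12 above the bench) that runs from 145 in front of the chamber's origin into the chamber; a strip 28 wide and 5 high carries on to 272 in front, under the sled's tongue and tab. Same origin and axes as the chamber.
- sled: Loose steel loading sled, 0.3 kg, lying in the lane. Origin under the centre of its plate (84 x 63 x 5), 5 above the bench; x toward the chamber. The plate's top, 5 above the origin, has a recess 74 (x) x 54 (y) inside lips 4 high (at the sides only near the corners). A tongue runs back to an upright blue tab; it passes under the shut flap, so the tab stays outside.
- tab (a point): Middle of the sled's blue tab, 172 behind the sled's origin and 33 above the bench: where to take it, across its width, from above. The tab is 12 thick (x), 30 wide (y) and its top is 47 above the bench.
- tube_block: White block with 5 by 3 microtube wells, 50 (x) x 70 (y) x 30 high, 0.15 kg. Origin at the centre of its underside. It goes into the sled's recess upright with its long side (y) along the sled's x, either way round.
- dropper_blue: Bystander: brown dropper bottle with a blue cap, 34 across, 68 high; origin under its centre.
- dropper_green: Bystander: white dropper bottle with a green cap, 34 across, 62 high; origin under its centre.
- timer: Bystander: white bench timer, 68 x 68 x 43; origin under its centre.

How it is judged:
By the outcome, as a careful person would: the job done as asked, in the order asked, and still so for the second after the job is handed in, with the robot touching nothing.
It also fails if it takes over 67 s, if anything falls off the work surface, if the arm or the gripper's body presses on something with over 40 N, if the wrist force passes 120 N, or if a joint passes its speed limit or range.

### The arm

A 6-joint arm with a two-finger parallel gripper is mounted at the origin on a cart in front of the work surface, level with it; the furniture and walls round the work are solid. World frame = base frame: x ahead of the robot, y to its left, z up, the work surface at z = 0. Lengths are in mm, angles in rad, forces in N, time in s.
With the tool pointing down it reaches from about 300 to 825 mm from the base axis. Payload 5.4 kg.
Tool frame: the origin (TCP) lies at the centre of the arm's flange, where the gripper is bolted on; the fingertips stand 190 mm ahead of it and the grasp point (between the pads) lies 171 mm ahead of it (robot.hold_point_z is the distance from the TCP to the grasp point, in mm); z points along the fingers, x is the direction in which the jaws open and shut, and the axes are right-handed (so a half turn about z gives the same grasp; the last joint's range is limited). The gripper opens to 92 mm and grips with 3 to 60 N. Pads are 20 mm wide; open, the fingers measure 128 mm over their backs; the gripper's body (75 mm by 189 mm) begins 69 mm behind the grasp point.
Start: joints at [1.004, 0.158, 1.597, -0, 1.386, -0.21], TCP at [200.844, 538.766, 404.701] pointing down, gripper open.
Joint ranges: [-2.91, 2.91], [-0.94, 2.29], [0.18, 2.7], [-1.29, 4.43], [0.17, 2.64], [-3, 3]. Speed limits (rad/s): [2.57, 2.57, 3.14, 3.14, 3.14, 3.14].

### API

Orientations are given as a unit quaternion [x, y, z, w].
In Python, from workcell import monitor, grab_frame, job, models, robot gives the robot as it stands.
- The arm moves only by the tool play_rows, never from a script. Its argument "targets" is a list that holds one entry, the list of rows, each a list of 7 numbers: the shift along the tool's x, y, z in mm, then the turn, a rotation vector about the tool's x, y, z in rad, then the opening, from 0 (shut) to 1 (fully open). A call has 1 to 20 rows; each row shifts and turns the pose as measured when the row begins, along the tool's axes as they then stand; what a row does not reach is not made up. A row lasts 1/12 s, in which the tool goes at most 41.7 mm and 7.16 degrees, less where a joint would pass 70% of its speed; a pose out of reach is approached as far as the arm can. A call with a gripper value outside its range is refused whole. The fingers move at their own pace and stop on an object; "squeeze" is the grip in N (left out, the last holds). Time passes only in rows, so rows that do not move let the fingers close. It gives the time, the measured TCP pose, the force and the opening at its end, in the units of the state.
- monitor.read_state(): the state, without advancing time (a new reading comes with each control period).
- grab_frame(name): name is "scene" or "top"; returns a dict with "image" (420x560x3 uint8, red, green, blue), "fx", "fy", "cx", "cy" (pixels), "extrinsics" (4x4, takes a point from camera to world coordinates). Camera axes: x right, y up, looking along -z (the intrinsics and any distortion apply to the point x, -y, -z); pixel columns grow to the right and rows downward; lengths in mm; the calibration is good to about 2 mm. A picture is of the moment at which its call begins. There is no depth.
- job.job_done(): hands the job in, once; it reports no verdict.
Trained networks look in a picture, given as the dict that the camera call returned (one of the last four; its "shot" number tells which), for a name from the list of things; names that differ only in an ending like _2 or _b are one class to them, and where a whole thing is asked for, a point or a joint stands for the part that bears it (a point fixed in the world has none). Each returns a list of dicts, best first, with "score" (0 to 1); they miss things now and then, are a little off and sometimes report something else, mostly with a low value. They report only what shows in the picture. A call takes as long as a camera call.
- models.masks_of(name, picture): "pixels" (420x560 bool, what is visible of it).
- models.spot_point(name, picture): "centre" ([x, y, z] in mm, in the coordinates of the camera as it stood for that picture, good to about 4 mm: a listed point, or the origin of a listed thing).
The state is a dict: "clock": time; "joint_pos": joint angles; "joint_velocities": joint speeds; "joint_efforts": joint torques, N m; "tool_pos": TCP position; "tool_rot": TCP orientation; "contact_force": force on the tool from outside, world axes, zero at the start; "torque": the same for the moment, N m; "gripper_width": opening from 0.0 (shut) to 1.0 (fully open).
Only numpy, scipy, OpenCV 4.12 (cv2) and the standard library are available. Lean on these libraries where they do the work, as an engineer would, in place of code of your own. Each camera call takes 0.05 s, during which the arm holds its last target. There are 200 camera calls.

## Working session

There is one attempt and no reset: what is moved stays moved. The work goes in short steps, Python scripts to look and compute and a tool call to move; the robot and the scene stay as the last step left them, time stands still between calls to the robot, and variables do not carry over. Pictures are saved under pics/ and viewed, about 8 in all and at most 12, crops included, and the job is handed in when it is done.

Besides the shell and the picture viewer there is one more tool, called after "Call:" as a command line: name --argument value ..., lists and objects as JSON in quotes. play_rows: Moves the arm, as the interface text tells. Its arguments: {"type":"object","properties":{"targets":{"type":"array"},"squeeze":{"type":"number"}},"required":["targets"]}

```bash
mkdir -p pics; ls; cat > h.py <<'E'
import numpy as np,cv2
from workcell import monitor, grab_frame, job, models, robot
def w(p,c): 
    return (np.array(p['extrinsics'])@np.r_[c,1])[:3]
def proj(p,X):
    q=np.linalg.inv(np.array(p['extrinsics']))@np.r_[X,1]
    return p['cx']+p['fx']*q[0]/-q[2], p['cy']+p['fy']*(-q[1])/-q[2]
def ray(p,u,v,z):
    E=np.array(p['extrinsics']); d=E[:3,:3]@np.array([(u-p['cx'])/p['fx'],-(v-p['cy'])/p['fy'],-1]); o=E[:3,3]
    return o+d*(z-o[2])/d[2]
def save(p,n): cv2.imwrite('pics/'+n+'.png',p['image'][:,:,::-1])
E
python3 - <<'E'
from h import *
np.set_printoptions(precision=2,suppress=True)
print(monitor.read_state())
for cam in ('scene','top'):
    p=grab_frame(cam); save(p,cam+'0'); print(cam,{k:v for k,v in p.items() if k!='image'})
    for n in ['chamber','stop_zone','lane','sled','tab','tube_block','dropper_blue','dropper_green','timer']:
        for r in models.spot_point(n,p)[:2]:
            X=w(p,r['centre']); print(n,round(r['score'],2),X,np.round(proj(p,X)))
E
```

```text
pics
{'clock': 0.0, 'joint_pos': array([ 1.  ,  0.16,  1.6 ,  0.  ,  1.39, -0.21]), 'joint_velocities': array([ 0.,  0., -0.,  0., -0., -0.]), 'joint_efforts': array([ -0.  , -38.56, -32.21,   0.07,   0.04,  -0.  ]), 'tool_pos': array([200.68, 538.54, 403.73]), 'tool_rot': array([ 0.82,  0.57, -0.  ,  0.  ]), 'contact_force': array([-0.47, -0.51, -0.62]), 'torque': array([-0.04,  0.05,  0.03]), 'gripper_width': 0.9999535796704676}
scene {'fx': 456.6881029580488, 'fy': 456.6881029580488, 'cx': 273.8767238352687, 'cy': 213.1441498337542, 'extrinsics': array([[   0.6 ,    0.59,   -0.55,   21.01],
       [  -0.8 ,    0.43,   -0.41, -584.41],
       [  -0.01,    0.68,    0.73,  704.58],
       [   0.  ,    0.  ,    0.  ,    1.  ]]), 'shot': 1}
chamber 0.92 [ 557.22 -135.24   -5.76] [258. 202.]
stop_zone 0.54 [537.54 -31.65  -2.39] [216. 187.]
lane 0.95 [ 559.84 -140.17   -3.29] [260. 201.]
sled 0.82 [ 502.34 -191.27   -1.51] [263. 227.]
tab 0.78 [ 389.83 -323.69   32.48] [283. 287.]
tab 0.75 [536.28 -29.72  -2.38] [215. 186.]
tube_block 0.73 [ 597.13 -369.51   -2.16] [362. 238.]
dropper_b
[... 219 characters left out ...]
772246849244, 'cy': 215.51828723087067, 'extrinsics': array([[  -0.02,    1.  ,   -0.09,  420.82],
       [  -1.  ,   -0.02,   -0.  , -252.75],
       [  -0.01,    0.09,    1.  , 1101.15],
       [   0.  ,    0.  ,    0.  ,    1.  ]]), 'shot': 2}
chamber 0.6 [ 555.06 -137.4     2.34] [235. 200.]
lane 0.86 [ 550.57 -134.1    -1.77] [233. 202.]
lane 0.7 [530.24 -22.53  -1.39] [183. 212.]
sled 0.86 [ 505.69 -192.94    0.99] [260. 222.]
tab 0.69 [ 386.56 -321.79   32.93] [322. 277.]
tube_block 0.85 [ 602.93 -369.26    1.18] [340. 177.]
tube_block 0.19 [ 424.01 -496.05   -4.15] [400. 257.]
dropper_blue 0.7 [ 635.95 -210.19   -2.7 ] [267. 163.]
dropper_green 0.78 [535.37 -24.92  -0.84] [184. 210.]
```

View pics/top0.png

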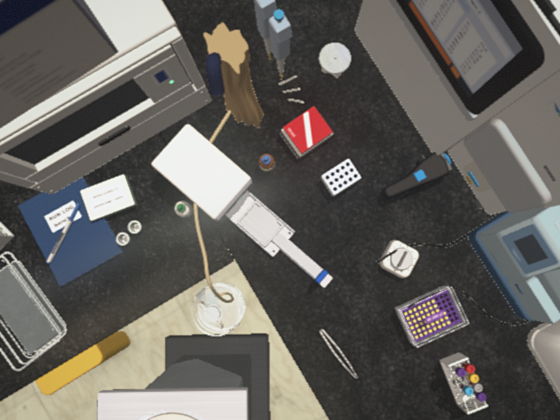

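View pics/scene0.png

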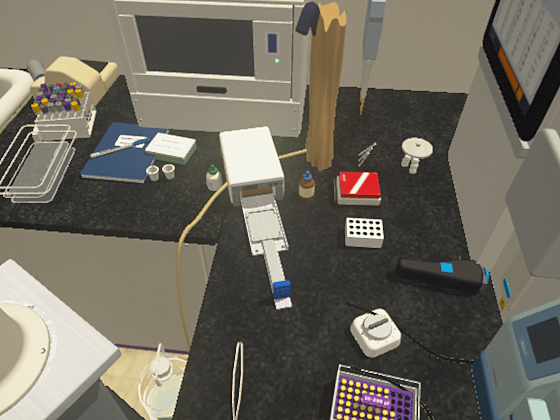

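Top picture: chamber at (200,170), sled plate at (262,222), blue tab at (322,277), block at (340,177). The blue dropper is at (266,162), the green one at (183,209) and the timer at (400,258). The nets agree with this. A brown post stands behind the chamber at (235,80) in the top view. Next I fit the poses by silhouette.

```bash
cat >> h.py <<'E'
from scipy.optimize import minimize
S=4
def render(p,boxes,x,y,yaw):
    m=np.zeros((420*S,560*S),np.uint8); c,s=np.cos(yaw),np.sin(yaw)
    for (x0,x1,y0,y1,z0,z1) in boxes:
        P=[proj(p,[x+c*a-s*b,y+s*a+c*b,z]) for a in(x0,x1) for b in(y0,y1) for z in(z0,z1)]
        P=(np.array(P)+.5)*S
        cv2.fillConvexPoly(m,cv2.convexHull(np.round(P).astype(np.int32)),1)
    return m>0
def fit(ps,name,boxes,x0):
    ms=[cv2.resize(models.masks_of(name,p)[0]['pixels'].astype(np.uint8),None,fx=S,fy=S,interpolation=cv2.INTER_NEAREST)>0 for p in ps]
    def cost(v):
        o=0
        for p,m in zip(ps,ms):
            r=render(p,boxes,*v[:2],v[2]/50); o+=1-(r&m).sum()/max((r|m).sum(),1)
        return o/len(ps)
    v0=np.array([x0[0],x0[1],x0[2]*50.])
    r=minimize(cost,v0,method='Nelder-Mead',options=dict(initial_simplex=np.vstack([v0]+[v0+d for d in np.diag([8,8,8.])]),xatol=.05,fatol=1e-4))
    return np.round([r.x[0],r.x[1],r.x[2]/50],3),round(1-r.fun,3)
BLOCK=[(-25,25,-35,35,0,30)]
SLED=[(-42,42,-31.5,31.5,5,10),(-42,-34,-31.5,31.5,5,14),(34,42,-31.5,31.5,5,14),(-178,-42,-10,10,5,9),(-178,-166,-15,15,5,47)]
CH=[(-14,173,-58,58,0,70)]
E
python3 - <<'E'
from h import *
t=grab_frame('top'); s=grab_frame('scene')
for ps,l in (([t],'top'),([s],'scene'),([t,s],'both')):
    for y0 in (-0.4,1.2,.4): print(l,'block',fit(ps,'tube_block',BLOCK,(602,-369,y0)))
    print(l,'sled',fit(ps,'sled',SLED,(504,-192,.84)))
    print(l,'chamber',fit(ps,'chamber',CH,(556,-136,.84)))
for u,v in ((320,165),(310,165),(332,168)): print(ray(s,u,v,0))
b=np.hstack([cv2.resize(t['image'][130:300,160:380],None,fx=2.7,fy=2.7,interpolation=cv2.INTER_CUBIC)])
cv2.imwrite('pics/c1.png',b[:,:,::-1])
E
```

```text
top block (array([ 5.99932e+02, -3.69777e+02,  5.47000e-01]), np.float64(0.881))
top block (array([ 5.99184e+02, -3.67570e+02,  5.67000e-01]), np.float64(0.887))
top block (array([ 5.99741e+02, -3.67415e+02,  5.68000e-01]), np.float64(0.885))
top sled (array([ 502.959, -193.357,    0.837]), np.float64(0.933))
top chamber (array([ 557.046, -133.382,    0.852]), np.float64(0.929))
scene block (array([ 5.96771e+02, -3.69420e+02,  5.35000e-01]), np.float64(0.934))
scene block (array([ 5.96501e+02, -3.69344e+02,  5.46000e-01]), np.float64(0.934))
scene block (array([ 5.97348e+02, -3.69403e+02,  5.64000e-01]), np.float64(0.93))
scene sled (array([ 502.224, -192.976,    0.836]), np.float64(0.936))
scene chamber (array([ 556.153, -130.015,    0.823]), np.float64(0.861))
both block (array([ 5.98550e+02, -3.68634e+02,  5.29000e-01]), np.float64(0.898))
both block (array([ 5.98574e+02, -3.68046e+02,  5.37000e-01]), np.float64(0.899))
both block (array([ 5.99188e+02, -3.68557e+02,  5.66000e-01]), np.float64(0.897))
both sled (array([ 503.26 , -193.018,    0.832]), np.float64(0.928))
both chamber (array([ 556.827, -131.857,    0.84 ]), np.float64(0.894))
[ 734.5957847  -181.86813099    0.        ]
[ 720.80634951 -162.97092214    0.        ]
[ 742.08722378 -210.11008962    0.        ]
```

View pics/c1.png

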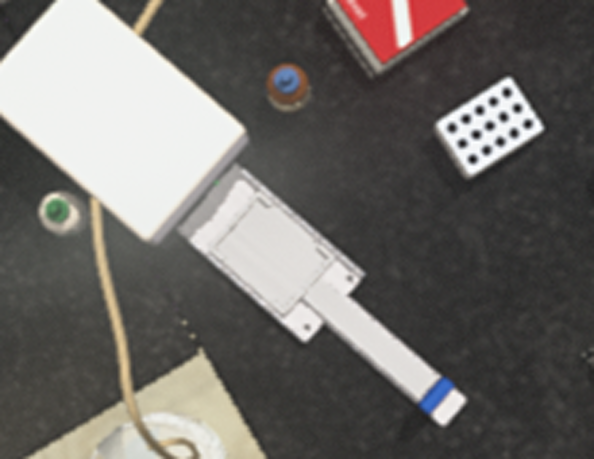

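The crop shows the block in its own fine detail, corners at about (435,128), (510,77), (545,127) and (470,178), with no clutter near it. The sled recess is centred at about (275,255). I refine the block by its white colour and the tab by its blue, then plan the grasp.

```bash
cat >> h.py <<'E'
def cfit(p,m,boxes,x0,box):
    u0,u1,v0,v1=box; mm=np.zeros((420,560),np.uint8); mm[v0:v1,u0:u1]=m[v0:v1,u0:u1]*255
    mm=cv2.morphologyEx(mm,cv2.MORPH_CLOSE,np.ones((5,5),np.uint8)); n,l,st,_=cv2.connectedComponentsWithStats(mm)
    k=1+np.argmax(st[1:,4]); M=cv2.resize((l==k).astype(np.uint8),None,fx=S,fy=S,interpolation=cv2.INTER_NEAREST)>0
    def cost(v): r=render(p,boxes,*v[:2],v[2]/50); return 1-(r&M).sum()/max((r|M).sum(),1)
    best=min((minimize(cost,v,method='Nelder-Mead',options=dict(initial_simplex=np.vstack([v]+[v+d for d in np.diag([q,q,q])]),xatol=.05,fatol=1e-4)) for q in (6.,-6.) for v in [np.array([x0[0],x0[1],x0[2]*50.])]),key=lambda r:r.fun)
    x=best.x; return np.round([x[0],x[1],x[2]/50],3),round(1-best.fun,3)
def white(p,th=120): return p['image'].min(2)>th
def blue(p): i=p['image'].astype(int); return (i[...,2]-i[...,0]>40)
TAB=[(-6,6,-15,15,12,47)]
E
python3 - <<'E'
from h import *
from scipy.spatial.transform import Rotation as R
t=grab_frame('top'); s=grab_frame('scene')
for th in (90,120): print(th,'top',cfit(t,white(t,th),BLOCK,(599,-368,.56),(310,370,150,205)),'scene',cfit(s,white(s,th),BLOCK,(597,-369,.56),(335,392,205,260)))
for p,b in ((t,(300,345,258,300)),(s,(260,305,265,310))):
    r,c=cfit(p,blue(p),TAB,(388,-322,.835),b); print('tab',r,c,'sled',r[:2]+172*np.array([np.cos(.837),np.sin(.837)]))
st=monitor.read_state(); q=R.from_quat(st['tool_rot']); print(q.as_matrix().round(3), st['tool_pos'])
E
```

```text
90 top (array([ 6.00343e+02, -3.68883e+02,  5.38000e-01]), np.float64(0.961)) scene (array([ 5.99209e+02, -3.69172e+02,  5.46000e-01]), np.float64(0.968))
120 top (array([ 6.00542e+02, -3.69226e+02,  5.49000e-01]), np.float64(0.962)) scene (array([ 6.00893e+02, -3.68781e+02,  5.34000e-01]), np.float64(0.93))
tab [ 388.107 -321.038    0.81 ] 0.832 sled [ 503.2943247  -193.30437002]
tab [ 386.857 -322.895    0.809] 0.897 sled [ 502.0443247  -195.16137002]
[[ 0.349  0.937 -0.   ]
 [ 0.937 -0.349 -0.   ]
 [-0.    -0.    -1.   ]] [200.84699095 538.76921803 404.69197793]
```

```bash
cat >> h.py <<'E'
from scipy.spatial.transform import Rotation as R
def plan(tx,ty,tz,th=None,step=38.,show=True):
    st=monitor.read_state(); M=R.from_quat(st['tool_rot']).as_matrix(); p=st['tool_pos']; a=np.arctan2(M[1,0],M[0,0])
    d=np.array([tx,ty,tz])-p; da=0 if th is None else (th-a+np.pi)%(2*np.pi)-np.pi
    n=max(int(np.ceil(np.linalg.norm(d)/step)),int(np.ceil(abs(da)/.115)),1); n_r=max(int(np.ceil(abs(da)/.115)),1)
    print('t',round(st['clock'],2),'pos',p.round(1),'ang',round(a,3),'tilt',M[:,2].round(4),'F',st['contact_force'].round(1),'w',round(st['gripper_width']*92,1),'n',n,'dist',d.round(1),'da',round(da,3))
    for i in range(n):
        b=a+da*min(i/n_r,1); c,s=np.cos(b),np.sin(b); e=d/n
        print([round(float(v),1) for v in (c*e[0]+s*e[1],s*e[0]-c*e[1],-e[2])]+[0,0,round(-da/n_r,3) if i<n_r else 0])
E
python3 -c "
from h import *
plan(600.2,-369,300,.541,40)"
```

```text
t 2.2 pos [200.8 538.8 404.7] ang 1.214 tilt [-0. -0. -1.] F [-0.  -0.2 -0.1] w 92.1 n 25 dist [ 399.4 -907.8 -104.7] da -0.673
[-28.4, 27.7, 4.2, 0, 0, np.float64(0.112)]
[-25.2, 30.7, 4.2, 0, 0, np.float64(0.112)]
[-21.6, 33.3, 4.2, 0, 0, np.float64(0.112)]
[-17.7, 35.5, 4.2, 0, 0, np.float64(0.112)]
[-13.6, 37.3, 4.2, 0, 0, np.float64(0.112)]
[-9.4, 38.5, 4.2, 0, 0, np.float64(0.112)]
[-5.0, 39.4, 4.2, 0, 0, 0]
[-5.0, 39.4, 4.2, 0, 0, 0]
[-5.0, 39.4, 4.2, 0, 0, 0]
[-5.0, 39.4, 4.2, 0, 0, 0]
[-5.0, 39.4, 4.2, 0, 0, 0]
[-5.0, 39.4, 4.2, 0, 0, 0]
[-5.0, 39.4, 4.2, 0, 0, 0]
[-5.0, 39.4, 4.2, 0, 0, 0]
[-5.0, 39.4, 4.2, 0, 0, 0]
[-5.0, 39.4, 4.2, 0, 0, 0]
[-5.0, 39.4, 4.2, 0, 0, 0]
[-5.0, 39.4, 4.2, 0, 0, 0]
[-5.0, 39.4, 4.2, 0, 0, 0]
[-5.0, 39.4, 4.2, 0, 0, 0]
[-5.0, 39.4, 4.2, 0, 0, 0]
[-5.0, 39.4, 4.2, 0, 0, 0]
[-5.0, 39.4, 4.2, 0, 0, 0]
[-5.0, 39.4, 4.2, 0, 0, 0]
[-5.0, 39.4, 4.2, 0, 0, 0]
```

Call:
play_rows --targets '[[[-28,28,0,0,0,0.112,1],[-25,31,0,0,0,0.112,1],[-22,33,0,0,0,0.112,1],[-18,35,0,0,0,0.112,1],[-14,37,0,0,0,0.112,1],[-9,38,0,0,0,0.112,1],[-5,39,0,0,0,0,1],[-5,39,0,0,0,0,1],[-5,39,0,0,0,0,1],[-5,39,0,0,0,0,1],[-5,39,0,0,0,0,1],[-5,39,0,0,0,0,1],[-5,39,0,0,0,0,1],[-5,39,0,0,0,0,1],[-5,39,0,0,0,0,1],[-5,39,0,0,0,0,1],[-5,39,0,0,0,0,1],[-5,39,0,0,0,0,1]]]'

```text
clock: 3.7
tool_pos: [477.5, -141.1, 406.5]
tool_rot: [0.966, 0.257, 0.007, 0.001]
contact_force: [-0.0, -0.0, -1.0]
gripper_width: 1.001
```

```bash
python3 -c "
from h import *
plan(600.2,-369,300,.541,40)"
```

```text
t 3.7 pos [ 477.5 -141.1  406.5] ang 0.519 tilt [ 0.0131  0.0017 -0.9999] F [-0. -0. -1.] w 92.1 n 7 dist [ 122.7 -227.9 -106.5] da 0.022
[-0.9, 37.0, 15.2, 0, 0, np.float64(-0.022)]
[-1.7, 36.9, 15.2, 0, 0, 0]
[-1.7, 36.9, 15.2, 0, 0, 0]
[-1.7, 36.9, 15.2, 0, 0, 0]
[-1.7, 36.9, 15.2, 0, 0, 0]
[-1.7, 36.9, 15.2, 0, 0, 0]
[-1.7, 36.9, 15.2, 0, 0, 0]
```

Call:
play_rows --targets '[[[-1,37,13,0,0,-0.022,1],[-2,37,13,0,0,0,1],[-2,37,13,0,0,0,1],[-2,37,13,0,0,0,1],[-2,37,13,0,0,0,1],[-2,37,13,0,0,0,1],[-2,35,13,0,0,0,1],[0,0,10,0,0,0,1]]]'

```text
clock: 4.37
tool_pos: [604.4, -389.4, 304.4]
tool_rot: [0.965, 0.264, 0.009, 0.005]
contact_force: [0.5, 0.3, -0.9]
gripper_width: 1.0
```

```bash
cat >> h.py <<'E'
def tilt(th):
    st=monitor.read_state(); M=R.from_quat(st['tool_rot']).as_matrix(); c,s=np.cos(th),np.sin(th)
    T=np.array([[c,s,0],[s,-c,0],[0,0,-1.]]); print('rotvec to target',R.from_matrix(M.T@T).as_rotvec().round(4),'joints',st['joint_pos'].round(2))
E
python3 -c "
from h import *
plan(600.2,-369,200,.541,40);tilt(.541)"
```

```text
t 4.37 pos [ 604.4 -389.4  304.4] ang 0.534 tilt [ 0.0208 -0.0048 -0.9998] F [ 0.5  0.3 -0.9] w 92.0 n 3 dist [  -4.2   20.4 -104.4] da 0.007
[2.3, -6.6, 34.8, 0, 0, np.float64(-0.007)]
[2.3, -6.5, 34.8, 0, 0, 0]
[2.3, -6.5, 34.8, 0, 0, 0]
rotvec to target [ 0.0147 -0.0154 -0.007 ] joints [-0.74  0.6   1.23  0.01  1.29 -1.28]
```

Call:
play_rows --targets '[[[2,-10,20,0.015,-0.015,-0.007,1],[2,-8,20,0,0,0,1],[0,0,0,0,0,0,1],[0,0,0,0,0,0,1]]]'

```text
clock: 4.7
tool_pos: [597.0, -369.3, 256.4]
tool_rot: [0.964, 0.267, -0.003, -0.005]
contact_force: [-0.7, -0.1, 1.1]
gripper_width: 1.001
```

```bash
python3 -c "
from h import *
plan(600.2,-369,195,.541,40);tilt(.541)
t=grab_frame('top'); save(t,'t2')
print(cfit(t,white(t,120),BLOCK,(599,-368,.55),(310,370,150,205)))
cv2.imwrite('pics/c2.png',cv2.resize(t['image'][110:260,250:450],None,fx=3,fy=3)[:,:,::-1])"
```

```text
t 4.7 pos [ 597.  -369.3  256.4] ang 0.541 tilt [-0.0092  0.007  -0.9999] F [-0.7 -0.1  1.1] w 92.1 n 2 dist [  3.2   0.3 -61.4] da 0.0
[1.4, 0.7, 30.7, 0, 0, np.float64(-0.0)]
[1.4, 0.7, 30.7, 0, 0, 0]
rotvec to target [-0.0107  0.0043 -0.0001] joints [-0.73  0.62  1.31 -0.    1.23 -1.27]
(array([ 578.06 , -335.967,    0.605]), np.float64(0.694))
```

View pics/c2.png

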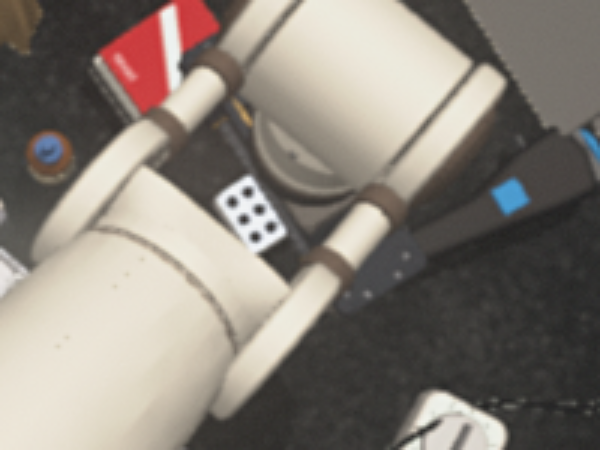

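The arm hides most of the block in the top view (part still shows at (255,213)). There is nothing in the fingers' way. I descend.

Call:
play_rows --targets '[[[1,0,20,-0.01,0.004,0,1],[1,0,18,0,0,0,1],[0,0,10,0,0,0,1],[0,0,0,0,0,0,1],[0,0,0,0,0,0,1]]]'

```text
clock: 5.17
tool_pos: [600.4, -366.1, 215.8]
tool_rot: [0.963, 0.269, 0.002, 0.004]
contact_force: [0.3, -0.1, 1.4]
gripper_width: 1.001
```

```bash
python3 -c "
from h import *
plan(600.2,-369,195,.541,40);tilt(.541)"
```

```text
t 5.17 pos [ 600.4 -366.1  215.8] ang 0.545 tilt [ 0.007  -0.0065 -1.    ] F [ 0.3 -0.1  1.4] w 92.1 n 1 dist [ -0.2  -2.9 -20.8] da -0.004
[-1.7, 2.4, 20.8, 0, 0, np.float64(0.004)]
rotvec to target [ 0.0092 -0.0026  0.004 ] joints [-0.72  0.66  1.33 -0.    1.14 -1.26]
```

Call:
play_rows --targets '[[[-1,2,10,0.005,0,0.002,1],[0,1,8,0.003,0,0.002,1],[0,0,4,0,0,0,1],[0,0,1,0,0,0,1],[0,0,0,0,0,0,1]]]'

```text
clock: 5.58
tool_pos: [602.5, -370.7, 195.4]
tool_rot: [0.964, 0.267, 0.003, 0.003]
contact_force: [0.3, -0.9, -0.1]
gripper_width: 1.0
```

```bash
python3 -c "
from h import *
plan(600.2,-369,195,.541,40);tilt(.541)"
```

```text
t 5.58 pos [ 602.5 -370.7  195.4] ang 0.541 tilt [ 0.0073 -0.0034 -1.    ] F [ 0.3 -0.9 -0.1] w 92.0 n 1 dist [-2.3  1.7 -0.4] da 0.0
[-1.1, -2.6, 0.4, 0, 0, np.float64(-0.0)]
rotvec to target [ 0.0066 -0.0045 -0.0003] joints [-0.72  0.7   1.32  0.    1.12 -1.26]
```

Call:
play_rows --squeeze 15 --targets '[[[-1,-2.5,0,0.006,-0.004,0,1],[0,0,0,0,0,0,1],[0,0,0,0,0,0,0.4],[0,0,0,0,0,0,0.4],[0,0,0,0,0,0,0.4],[0,0,0,0,0,0,0.4],[0,0,0,0,0,0,0.4],[0,0,0,0,0,0,0.4],[0,0,0,0,0,0,0.4]]]'

```text
clock: 6.33
tool_pos: [600.4, -369.2, 196.6]
tool_rot: [0.964, 0.267, 0.0, 0.001]
contact_force: [-0.7, -0.8, -0.6]
gripper_width: 0.542
```

```bash
python3 -c "
from h import *
plan(600.2,-369,195,.541,40);tilt(.541)"
```

```text
t 6.33 pos [ 600.4 -369.2  196.6] ang 0.541 tilt [ 0.0013 -0.0012 -1.    ] F [-0.7 -0.8 -0.6] w 49.9 n 1 dist [-0.2  0.2 -1.6] da 0.0
[-0.1, -0.3, 1.6, 0, 0, np.float64(-0.0)]
rotvec to target [ 0.0017 -0.0005 -0.0004] joints [-0.72  0.69  1.32 -0.    1.12 -1.26]
```

Call:
play_rows --targets '[[[0,0,-20,0,0,0,0.4],[0,0,-30,0,0,0,0.4],[0,0,-20,0,0,0,0.4],[0,0,0,0,0,0,0.4]]]'

```text
clock: 6.67
tool_pos: [599.1, -368.1, 264.5]
tool_rot: [0.964, 0.267, -0.002, -0.003]
contact_force: [0.4, -0.0, 0.2]
gripper_width: 0.545
```

```bash
python3 -c "
from h import *
plan(503,-193.3,270,-.734,25);tilt(-.734)"
```

```text
t 6.67 pos [ 599.1 -368.1  264.5] ang 0.541 tilt [-0.0052  0.0047 -1.    ] F [ 0.4 -0.   0.2] w 50.1 n 12 dist [-96.1 174.8   5.5] da -1.275
[0.6, -16.6, -0.5, 0, 0, np.float64(0.106)]
[-1.1, -16.6, -0.5, 0, 0, np.float64(0.106)]
[-2.9, -16.4, -0.5, 0, 0, np.float64(0.106)]
[-4.6, -16.0, -0.5, 0, 0, np.float64(0.106)]
[-6.3, -15.4, -0.5, 0, 0, np.float64(0.106)]
[-7.9, -14.6, -0.5, 0, 0, np.float64(0.106)]
[-9.4, -13.7, -0.5, 0, 0, np.float64(0.106)]
[-10.8, -12.7, -0.5, 0, 0, np.float64(0.106)]
[-12.1, -11.4, -0.5, 0, 0, np.float64(0.106)]
[-13.2, -10.1, -0.5, 0, 0, np.float64(0.106)]
[-14.2, -8.6, -0.5, 0, 0, np.float64(0.106)]
[-15.0, -7.1, -0.5, 0, 0, np.float64(0.106)]
rotvec to target [-0.0045  0.0061  1.2745] joints [-0.72  0.61  1.3   0.    1.24 -1.26]
```

Call:
play_rows --targets '[[[1,-17,-2,0,0,0.106,0.4],[-1,-17,-1,0,0,0.106,0.4],[-3,-16,-1,0,0,0.106,0.4],[-5,-16,-1,0,0,0.106,0.4],[-6,-15,0,0,0,0.106,0.4],[-8,-15,0,0,0,0.106,0.4],[-9,-14,0,0,0,0.106,0.4],[-11,-13,0,0,0,0.106,0.4],[-12,-11,0,0,0,0.106,0.4],[-13,-10,0,0,0,0.106,0.4],[-13,-8,0,0,0,0.106,0.4],[-10,-5,0,0,0,0.07,0.4],[0,0,0,0,0,0,0.4],[0,0,0,0,0,0,0.4]]]'

```text
clock: 7.83
tool_pos: [501.4, -186.3, 253.8]
tool_rot: [0.929, -0.37, -0.012, -0.003]
contact_force: [0.0, 0.8, -0.4]
gripper_width: 0.54
```

```bash
python3 -c "
from h import *
plan(503,-193.3,235,-.734,25);tilt(-.734)
t=grab_frame('top'); s=grab_frame('scene')
cv2.imwrite('pics/c3.png',cv2.resize(s['image'][150:320,190:360],None,fx=3.4,fy=3.4,interpolation=cv2.INTER_CUBIC)[:,:,::-1])
cv2.imwrite('pics/c4.png',cv2.resize(t['image'][140:300,180:360],None,fx=3.4,fy=3.4)[:,:,::-1])"
```

```text
t 7.83 pos [ 501.4 -186.3  253.8] ang -0.758 tilt [-0.0194  0.0143 -0.9997] F [ 0.   0.8 -0.4] w 49.7 n 1 dist [  1.6  -7.  -18.8] da 0.024
[6.0, 4.0, 18.8, 0, 0, np.float64(-0.024)]
rotvec to target [ 0.0026  0.0239 -0.0235] joints [-0.58  0.23  1.83  0.    1.1   0.17]
```

View pics/c3.png

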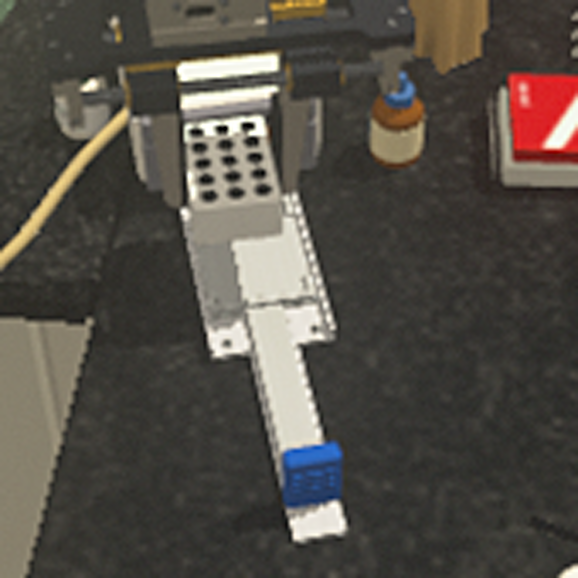

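The block is held level, its wells up, over the sled with its long side roughly along the lane. The tab is clear at (313,475). I square it up and lower it to just above the lips.

Call:
play_rows --targets '[[[4,3,6,0.002,0.018,-0.018,0.4],[2,1,6,0,0.006,-0.006,0.4],[0,0,6,0,0,0,0.4],[0,0,4,0,0,0,0.4],[0,0,0,0,0,0,0.4],[0,0,0,0,0,0,0.4]]]'

```text
clock: 8.43
tool_pos: [504.5, -197.0, 229.9]
tool_rot: [0.934, -0.358, 0.001, 0.001]
contact_force: [-0.3, -0.5, -1.9]
gripper_width: 0.542
```

```bash
python3 -c "
from h import *
plan(503,-193.3,217,-.734,25);tilt(-.734)"
```

```text
t 8.43 pos [ 504.5 -197.   229.9] ang -0.732 tilt [ 0.001  -0.0016 -1.    ] F [-0.3 -0.5 -1.9] w 49.8 n 1 dist [ -1.5   3.7 -12.9] da -0.002
[-3.6, -1.8, 12.9, 0, 0, np.float64(0.002)]
rotvec to target [ 0.0005 -0.0019  0.002 ] joints [-0.6   0.28  1.83 -0.    1.03  0.14]
```

Call:
play_rows --targets '[[[-3.5,-2,6,0,0,0,0.4],[0,0,4,0,0,0,0.4],[0,0,1,0,0,0,0.4],[0,0,0,0,0,0,0.4],[0,0,0,0,0,0,0.4]]]'

```text
clock: 8.85
tool_pos: [503.2, -192.5, 217.9]
tool_rot: [0.934, -0.358, 0.001, 0.0]
contact_force: [-0.4, 0.3, -1.7]
gripper_width: 0.545
```

```bash
python3 -c "
from h import *
plan(503,-193.3,206.6,-.734,25);tilt(-.734)
s=grab_frame('scene');t=grab_frame('top')
# predicted block edges at current TCP, sled recess
st=monitor.read_state(); p=st['tool_pos']; I=cv2.resize(s['image'],None,fx=4,fy=4,interpolation=cv2.INTER_CUBIC)
def quad(cx,cy,yaw,hx,hy,z,col):
    P=[]
    for a,b in((-1,-1),(1,-1),(1,1),(-1,1)):
        u,v=proj(s,[cx+np.cos(yaw)*a*hx-np.sin(yaw)*b*hy,cy+np.sin(yaw)*a*hx+np.cos(yaw)*b*hy,z]); P.append(((u+.5)*4,(v+.5)*4))
    cv2.polylines(I,[np.round(P).astype(np.int32)],True,col,1,cv2.LINE_AA)
zb=p[2]-196.6
quad(p[0],p[1],.837,35,25,zb,(255,0,0)); quad(p[0],p[1],.837,35,25,zb+30,(255,0,0))
quad(503,-193.3,.837,42,31.5,10,(0,255,0)); quad(503,-193.3,.837,37,27,14,(0,200,255))
cv2.imwrite('pics/c5.png',I[640:1240,840:1440][:,:,::-1])"
```

```text
t 8.85 pos [ 503.2 -192.5  217.9] ang -0.732 tilt [ 8.0e-04 -1.4e-03 -1.0e+00] F [-0.4  0.3 -1.7] w 50.2 n 1 dist [ -0.2  -0.8 -11.3] da -0.002
[0.4, 0.7, 11.3, 0, 0, np.float64(0.002)]
rotvec to target [ 0.0005 -0.0015  0.0024] joints [-0.59  0.29  1.84 -0.    1.01  0.14]
```

View pics/c5.png

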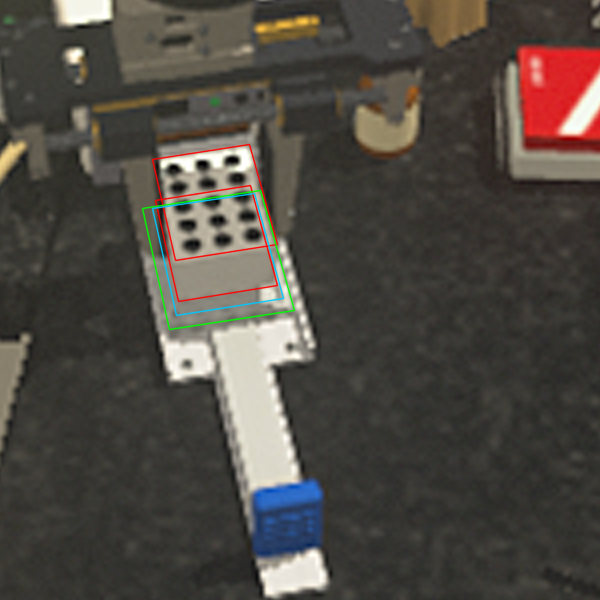

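The projected block outline (red) matches the seen block, with its bottom edge at (178,300) to (280,285). It lies inside the recess outline I fitted (blue). I lower it slowly and watch the force.

Call:
play_rows --targets '[[[0.3,0.6,3,0,0,0,0.4],[0,0,2,0,0,0,0.4],[0,0,2,0,0,0,0.4],[0,0,1,0,0,0,0.4],[0,0,0,0,0,0,0.4],[0,0,0,0,0,0,0.4]]]'

```text
clock: 9.45
tool_pos: [503.3, -193.6, 209.7]
tool_rot: [0.934, -0.358, 0.001, 0.001]
contact_force: [0.1, -0.4, -1.0]
gripper_width: 0.543
```

```bash
python3 -c "
from h import *
plan(503,-193.3,206.6,-.734,25);tilt(-.734)"
```

```text
t 9.45 pos [ 503.3 -193.6  209.7] ang -0.732 tilt [ 0.002  -0.0022 -1.    ] F [ 0.1 -0.4 -1. ] w 49.9 n 1 dist [-0.3  0.3 -3.1] da -0.002
[-0.4, -0.0, 3.1, 0, 0, np.float64(0.002)]
rotvec to target [ 0.0003 -0.003   0.0023] joints [-0.59  0.31  1.84 -0.    0.99  0.14]
```

Call:
play_rows --targets '[[[0,0,2,0,0,0,0.4],[0,0,1,0,0,0,0.4],[0,0,0,0,0,0,0.4],[0,0,0,0,0,0,0.4]]]'

```text
clock: 9.78
tool_pos: [503.4, -193.7, 206.6]
tool_rot: [0.934, -0.358, 0.002, 0.001]
contact_force: [-0.6, -0.4, -1.1]
gripper_width: 0.538
```

```bash
python3 -c "
from h import *
plan(503,-193.3,206.6,-.734,25);tilt(-.734)"
```

```text
t 9.78 pos [ 503.4 -193.7  206.6] ang -0.732 tilt [ 0.0024 -0.0025 -1.    ] F [-0.6 -0.4 -1.1] w 49.5 n 1 dist [-0.4  0.4 -0. ] da -0.002
[-0.6, 0.0, 0.0, 0, 0, np.float64(0.002)]
rotvec to target [ 0.0002 -0.0034  0.0022] joints [-0.59  0.31  1.84 -0.    0.98  0.14]
```

Call:
play_rows --targets '[[[0,0,1,0,0,0,0.4],[0,0,0,0,0,0,0.4],[0,0,0,0,0,0,0.4]]]'

```text
clock: 10.03
tool_pos: [503.8, -193.9, 207.1]
tool_rot: [0.934, -0.358, 0.002, 0.001]
contact_force: [0.5, -0.5, -2.5]
gripper_width: 0.544
```

Call:
play_rows --targets '[[[0,0,0,0,0,0,0.7],[0,0,0,0,0,0,0.7],[0,0,0,0,0,0,0.7],[0,0,0,0,0,0,0.7],[0,0,-15,0,0,0,0.7],[0,0,-25,0,0,0,0.7],[0,0,-20,0,0,0,0.7],[0,0,0,0,0,0,0.7]]]'

```text
clock: 10.7
tool_pos: [503.2, -193.5, 267.7]
tool_rot: [0.934, -0.358, 0.0, 0.0]
contact_force: [1.2, -0.4, -0.2]
gripper_width: 0.696
```

```bash
python3 -c "
from h import *
plan(388,-321.5,285,-.734,25);tilt(-.734)"
```

```text
t 10.7 pos [ 503.2 -193.5  267.7] ang -0.732 tilt [ 2.e-04 -1.e-03 -1.e+00] F [ 1.2 -0.4 -0.2] w 64.1 n 7 dist [-115.2 -128.    17.3] da -0.002
[-0.0, 24.6, -2.5, 0, 0, np.float64(0.002)]
[0.0, 24.6, -2.5, 0, 0, 0]
[0.0, 24.6, -2.5, 0, 0, 0]
[0.0, 24.6, -2.5, 0, 0, 0]
[0.0, 24.6, -2.5, 0, 0, 0]
[0.0, 24.6, -2.5, 0, 0, 0]
[0.0, 24.6, -2.5, 0, 0, 0]
rotvec to target [ 0.0006 -0.0008  0.0022] joints [-0.59  0.22  1.82 -0.    1.11  0.14]
```

Call:
play_rows --targets '[[[0,25,-5,0,0,0.002,0.7],[0,25,-5,0,0,0,0.7],[0,25,0,0,0,0,0.7],[0,25,0,0,0,0,0.7],[0,25,0,0,0,0,0.7],[0,20,0,0,0,0,0.7],[0,12,0,0,0,0,0.7],[0,0,0,0,0,0,0.7],[0,0,0,0,0,0,0.7],[0,0,0,0,0,0,0.7]]]'

```text
clock: 11.53
tool_pos: [393.4, -313.3, 271.5]
tool_rot: [0.934, -0.358, -0.0, -0.0]
contact_force: [-0.5, -0.4, -0.8]
gripper_width: 0.702
```

```bash
python3 -c "
from h import *
s=grab_frame('scene');t=grab_frame('top')
print('tab',cfit(s,blue(s),TAB,(388,-322,.835),(260,305,265,310)),cfit(t,blue(t),TAB,(388,-322,.835),(300,345,258,300)))
plan(388,-321.5,235,-.734,25);tilt(-.734)
a=cv2.resize(t['image'][140:300,180:360],None,fx=2.2,fy=2.2,interpolation=cv2.INTER_CUBIC);b=cv2.resize(s['image'][160:320,190:370],None,fx=2.2,fy=2.2,interpolation=cv2.INTER_CUBIC)
cv2.imwrite('pics/c6.png',np.hstack([a,b])[:,:,::-1])"
```

```text
Traceback (most recent call last):
  File "h.py", line 37, in cfit
    k=1+np.argmax(st[1:,4]); M=cv2.resize((l==k).astype(np.uint8),None,fx=S,fy=S,interpolation=cv2.INTER_NEAREST)>0
        ~~~~~~~~~^^^^^^^^^^
ValueError: attempt to get argmax of an empty sequence
```

```bash
python3 -c "
from h import *
s=grab_frame('scene');t=grab_frame('top')
print('tab',cfit(s,blue(s),TAB,(388,-322,.835),(260,305,265,310)))
plan(388,-321.5,235,-.734,25);tilt(-.734)
a=cv2.resize(t['image'][140:300,180:360],None,fx=2.2,fy=2.2,interpolation=cv2.INTER_CUBIC);b=cv2.resize(s['image'][160:320,190:370],None,fx=2.2,fy=2.2,interpolation=cv2.INTER_CUBIC)
cv2.imwrite('pics/c6.png',np.hstack([a,b])[:,:,::-1])"
```

```text
tab (array([ 385.928, -322.45 ,    0.813]), np.float64(0.889))
t 11.73 pos [ 393.8 -313.1  272. ] ang -0.731 tilt [ 4.e-04  4.e-04 -1.e+00] F [ 0.2 -0.  -0.3] w 64.5 n 2 dist [ -5.8  -8.4 -37. ] da -0.003
[0.6, 5.0, 18.5, 0, 0, np.float64(0.003)]
[0.7, 5.0, 18.5, 0, 0, 0]
rotvec to target [-0.0006 -0.0001  0.0034] joints [-0.91  0.12  1.92  0.    1.1  -0.18]
```

View pics/c6.png

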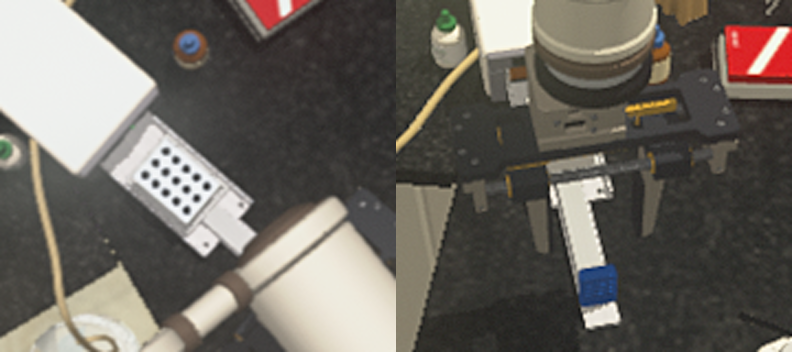

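Left (top view): the block lies square in the recess at (175,182). Right (scene view): the tab, at (598,285), has not moved and the fingers are over it. I go down to the tab.

Call:
play_rows --targets '[[[0,9,10,0,0,0,0.7],[0,2,20,0,0,0,0.7],[0,0,18,0,0,0,0.7],[0,0,6,0,0,0,0.7],[0,0,0,0,0,0,0.7],[0,0,0,0,0,0,0.7]]]'

```text
clock: 12.23
tool_pos: [386.8, -321.8, 215.0]
tool_rot: [0.935, -0.355, 0.001, 0.001]
contact_force: [0.4, 0.0, 0.8]
gripper_width: 0.699
```

```bash
python3 -c "
from h import *
plan(387.5,-322,206,-.734,25);tilt(-.734)"
```

```text
t 12.23 pos [ 386.8 -321.8  215. ] ang -0.726 tilt [ 0.0017 -0.0021 -1.    ] F [0.4 0.  0.8] w 64.3 n 1 dist [ 0.7 -0.2 -9. ] da -0.008
[0.7, -0.3, 9.0, 0, 0, np.float64(0.008)]
rotvec to target [ 0.0004 -0.0027  0.0079] joints [-0.93  0.22  1.94  0.    0.98 -0.21]
```

Call:
play_rows --squeeze 25 --targets '[[[0.5,0,6,0,-0.002,0.008,0.7],[0,0,3,0,0,0,0.7],[0,0,0,0,0,0,0.7],[0,0,0,0,0,0,0.2],[0,0,0,0,0,0,0.2],[0,0,0,0,0,0,0.2],[0,0,0,0,0,0,0.2],[0,0,0,0,0,0,0.2],[0,0,0,0,0,0,0.2],[0,0,0,0,0,0,0.2]]]'

```text
clock: 13.07
tool_pos: [388.2, -323.3, 208.4]
tool_rot: [0.933, -0.359, 0.002, 0.002]
contact_force: [-0.7, -0.5, -1.1]
gripper_width: 0.323
```

```bash
cat >> h.py <<'E'
def along(yaw=.837,ch=(557,-133)):
    st=monitor.read_state(); u=np.array([np.cos(yaw),np.sin(yaw)]); v=np.array([-u[1],u[0]]); p=st['tool_pos'][:2]-np.array(ch); f=st['contact_force']
    print('t',round(st['clock'],2),'along',(p@u).round(1),'sled from chamber',(p@u+172).round(1),'lat',(p@v).round(1),'z',st['tool_pos'][2].round(1),'F along',(f[:2]@u).round(2),'lat',(f[:2]@v).round(2),'z',f[2].round(2),'w',round(st['gripper_width']*92,1))
E
python3 -c "
from h import *
along();tilt(-.734)"
```

```text
t 13.07 along -254.4 sled from chamber -82.4 lat -2.0 z 208.4 F along -0.83 lat 0.17 z -1.07 w 29.7
rotvec to target [ 0.0019 -0.0058  0.0003] joints [-0.93  0.23  1.94 -0.    0.96 -0.2 ]
```

Call:
play_rows --targets '[[[0,-4,0,0,-0.005,0,0.2],[0,-6,0,0,0,0,0.2],[0,-6,0,0,0,0,0.2],[0,-6,0,0,0,0,0.2],[0,-6,0,0,0,0,0.2],[0,-4,0,0,0,0,0.2]]]'

```text
clock: 13.57
tool_pos: [411.1, -298.3, 208.5]
tool_rot: [0.933, -0.359, 0.0, 0.002]
contact_force: [-1.8, -0.7, -0.6]
gripper_width: 0.326
```

```bash
python3 -c "
from h import *
along();tilt(-.734)"
```

```text
t 13.57 along -220.5 sled from chamber -48.5 lat -2.4 z 208.5 F along -1.77 lat 0.89 z -0.59 w 30.0
rotvec to target [ 0.0039 -0.0018 -0.001 ] joints [-0.87  0.24  1.93 -0.    0.97 -0.13]
```

Call:
play_rows --targets '[[[0,-5,0,0,0,0,0.2],[0,-6,0,0,0,0,0.2],[0,-6,0,0,0,0,0.2],[0,-6,0,0,0,0,0.2],[0,-6,0,0,0,0,0.2],[0,-6,0,0,0,0,0.2],[0,-6,0,0,0,0,0.2],[0,-5,0,0,0,0,0.2]]]'

```text
clock: 14.23
tool_pos: [443.6, -263.5, 208.9]
tool_rot: [0.934, -0.358, -0.001, 0.008]
contact_force: [-4.0, -4.0, 0.3]
gripper_width: 0.324
```

```bash
python3 -c "
from h import *
along();tilt(-.734)"
```

```text
t 14.23 along -172.9 sled from chamber -0.9 lat -3.1 z 208.9 F along -5.61 lat 0.3 z 0.27 w 29.8
rotvec to target [ 0.0151 -0.003   0.0026] joints [-0.77  0.26  1.91 -0.02  0.97 -0.03]
```

Call:
play_rows --targets '[[[0,-5,0,0.005,0,0,0.2],[0,-6,0,0.004,0,0,0.2],[0,-6,0,0.003,0,0,0.2],[0,-6,0,0.003,0,0,0.2],[0,-6,0,0.002,0,0,0.2],[0,-6,0,0.002,0,0,0.2],[0,-6,0,0.002,0,0,0.2],[0,-4,0,0,0,0,0.2]]]'

```text
clock: 14.9
tool_pos: [475.9, -226.8, 208.4]
tool_rot: [0.934, -0.356, 0.001, -0.001]
contact_force: [-4.2, -3.9, -0.7]
gripper_width: 0.327
```

```bash
python3 -c "
from h import *
along();tilt(-.734)"
```

```text
t 14.9 along -123.9 sled from chamber 48.1 lat -2.6 z 208.4 F along -5.72 lat 0.46 z -0.69 w 30.1
rotvec to target [-0.0022 -0.0016  0.005 ] joints [-0.67  0.28  1.88  0.    0.98  0.05]
```

Call:
play_rows --targets '[[[0,-4,0,0,0,0,0.2],[0,-5,0,0,0,0,0.2],[0,-5,0,0,0,0,0.2],[0,-4,0,0,0,0,0.2],[0,-2,0,0,0,0,0.2],[0,-2,0,0,0,0,0.2]]]'

```text
clock: 15.4
tool_pos: [492.7, -207.6, 208.4]
tool_rot: [0.934, -0.356, 0.001, -0.001]
contact_force: [-1.8, -1.2, -0.4]
gripper_width: 0.326
```

```bash
python3 -c "
from h import *
along();tilt(-.734)"
```

```text
t 15.4 along -98.4 sled from chamber 73.6 lat -2.2 z 208.4 F along -2.08 lat 0.53 z -0.37 w 30.0
rotvec to target [-0.0036 -0.001   0.0054] joints [-0.63  0.3   1.85  0.    0.99  0.1 ]
```

Force fell from 5.7 to 2.1 N, so the flap has dropped behind the block. Now I go slowly, feeling for the stop.

Call:
play_rows --targets '[[[0,-1.5,0,0,0,0,0.2],[0,-1.5,0,0,0,0,0.2],[0,-1.5,0,0,0,0,0.2]]]'

```text
clock: 15.65
tool_pos: [496.2, -203.4, 208.4]
tool_rot: [0.934, -0.356, 0.001, -0.002]
contact_force: [-0.7, -1.9, 0.0]
gripper_width: 0.328
```

Call:
play_rows --targets '[[[0,-1.5,0,0,0,0,0.2],[0,-1.5,0,0,0,0,0.2]]]'

```text
clock: 15.82
tool_pos: [497.9, -201.6, 208.4]
tool_rot: [0.934, -0.356, 0.0, -0.001]
contact_force: [-6.2, -6.5, 0.2]
gripper_width: 0.325
```

Call:
play_rows --targets '[[[0,-0.8,0,0,0,0,0.2]]]'

```text
clock: 15.9
tool_pos: [498.1, -201.4, 208.5]
tool_rot: [0.935, -0.356, 0.0, -0.0]
contact_force: [-4.0, -5.2, 0.8]
gripper_width: 0.32
```

```bash
python3 -c "
from h import *
along();tilt(-.734)"
```

```text
t 15.9 along -90.2 sled from chamber 81.8 lat -2.1 z 208.5 F along -6.56 lat -0.47 z 0.78 w 29.4
rotvec to target [-0.0002 -0.      0.0062] joints [-0.61  0.31  1.85  0.    0.99  0.12]
```

Call:
play_rows --targets '[[[0,-1.3,0,0,0,0,0.2]]]'

```text
clock: 15.98
tool_pos: [498.5, -201.1, 208.4]
tool_rot: [0.935, -0.356, -0.001, 0.001]
contact_force: [-7.0, -6.5, 0.4]
gripper_width: 0.325
```

```bash
python3 -c "
from h import *
along();tilt(-.734)"
```

```text
t 15.98 along -89.7 sled from chamber 82.3 lat -2.2 z 208.4 F along -9.56 lat 0.83 z 0.36 w 29.9
rotvec to target [0.0023 0.0004 0.0064] joints [-0.61  0.31  1.85 -0.    0.99  0.12]
```

Call:
play_rows --targets '[[[0,-1.6,0,0,0,0,0.2]]]'

```text
clock: 16.07
tool_pos: [499.0, -200.7, 208.5]
tool_rot: [0.935, -0.356, -0.001, 0.002]
contact_force: [-7.5, -7.4, 2.2]
gripper_width: 0.325
```

```bash
python3 -c "
from h import *
along();tilt(-.734)"
```

```text
t 16.07 along -89.1 sled from chamber 82.9 lat -2.3 z 208.5 F along -10.53 lat 0.63 z 2.19 w 29.9
rotvec to target [0.005  0.0009 0.0066] joints [-0.61  0.31  1.84 -0.01  0.99  0.12]
```

Call:
play_rows --targets '[[[0,-1.6,0,0,0,0,0.2]]]'

```text
clock: 16.15
tool_pos: [499.5, -200.4, 208.5]
tool_rot: [0.935, -0.356, -0.002, 0.003]
contact_force: [-7.4, -6.4, 0.7]
gripper_width: 0.324
```

```bash
python3 -c "
from h import *
along();tilt(-.734)"
```

```text
t 16.15 along -88.6 sled from chamber 83.4 lat -2.4 z 208.5 F along -9.73 lat 1.21 z 0.75 w 29.8
rotvec to target [0.0078 0.0014 0.0066] joints [-0.6   0.31  1.84 -0.01  0.99  0.13]
```

Call:
play_rows --targets '[[[0,-1.6,0,0.004,0,0,0.2]]]'

```text
clock: 16.23
tool_pos: [499.9, -200.2, 208.6]
tool_rot: [0.935, -0.356, -0.002, 0.003]
contact_force: [-8.8, -8.8, 0.8]
gripper_width: 0.324
```

```bash
python3 -c "
from h import *
along();tilt(-.734)"
```

```text
t 16.23 along -88.2 sled from chamber 83.8 lat -2.6 z 208.6 F along -12.44 lat 0.6 z 0.83 w 29.8
rotvec to target [0.0071 0.002  0.0069] joints [-0.6   0.31  1.84 -0.01  0.99  0.13]
```

Call:
play_rows --targets '[[[0,-1.4,0,0.004,0,0,0.2]]]'

```text
clock: 16.32
tool_pos: [500.0, -200.3, 208.6]
tool_rot: [0.935, -0.355, -0.003, 0.003]
contact_force: [-9.8, -8.7, 2.1]
gripper_width: 0.322
```

```bash
python3 -c "
from h import *
along();tilt(-.734)"
```

```text
t 16.32 along -88.2 sled from chamber 83.8 lat -2.8 z 208.6 F along -13.02 lat 1.4 z 2.13 w 29.6
rotvec to target [0.0068 0.0028 0.0073] joints [-0.6   0.31  1.84 -0.01  0.99  0.13]
```

13 N along the lane, steady, at about 4 N per mm: it is seated. I release and lift.

Call:
play_rows --targets '[[[0,0,0,0,0,0,0.7],[0,0,0,0,0,0,0.7],[0,0,0,0,0,0,0.7],[0,0,0,0,0,0,0.7],[0,0,0,0,0,0,0.7],[0,0,-10,0,0,0,0.7],[0,0,-20,0,0,0,0.7],[0,0,-30,0,0,0,0.7],[0,5,-30,0,0,0,0.7],[0,20,-30,0,0,0,0.7],[0,35,-15,0,0,0,0.7],[0,38,0,0,0,0,0.7],[0,38,0,0,0,0,0.7],[0,30,0,0,0,0,0.7],[0,15,0,0,0,0,0.7],[0,0,0,0,0,0,0.7],[0,0,0,0,0,0,0.7]]]'

```text
clock: 17.73
tool_pos: [377.1, -337.7, 360.8]
tool_rot: [0.935, -0.354, 0.003, 0.003]
contact_force: [0.9, -0.1, -0.9]
gripper_width: 0.698
```

```bash
python3 -c "
from h import *
along()
s=grab_frame('scene');t=grab_frame('top')
for p in (t,s):
    for n in ('tab','dropper_blue','dropper_green','timer','flap','tube_block'):
        for r in models.spot_point(n,p)[:1]: print(n,round(r['score'],2),w(p,r['centre']).round(1))
a=cv2.resize(t['image'][120:300,160:360],None,fx=2,fy=2,interpolation=cv2.INTER_CUBIC);b=cv2.resize(s['image'][130:310,190:390],None,fx=2,fy=2,interpolation=cv2.INTER_CUBIC)
cv2.imwrite('pics/c7.png',np.hstack([a,b])[:,:,::-1])"
```

```text
t 17.73 along -272.5 sled from chamber -100.5 lat -3.5 z 360.8 F along 0.56 lat -0.75 z -0.85 w 64.2
tab 0.56 [ 495.8 -202.3   34.3]
dropper_blue 0.51 [ 639.5 -209.2   -2.9]
dropper_green 0.77 [ 5.345e+02 -2.560e+01  3.000e-01]
timer 0.68 [ 420.8 -492.4   -3.4]Traceback (most recent call last):
  File "<string>", line 7, in <module>
    for r in models.spot_point(n,p)[:1]: print(n,round(r['score'],2),w(p,r['centre']).round(1))
             ~~~~~~~~~~~~~~~~~^^^^^
ValueError: it knows: chamber, dropper_blue, dropper_green, lane, sled, stop_zone, tab, timer, tube_block
```

```bash
python3 -c "
from h import *
s=grab_frame('scene');t=grab_frame('top')
for n,p in (('t',t),('s',s)):
    u,v=map(int,proj(p,[499,-202,30])); print(n,u,v)
    try: print('tab',cfit(p,blue(p),TAB,(498,-201,.83),(u-18,u+18,v-18,v+18)))
    except Exception as e: print(e)
    for q in ('dropper_blue','dropper_green','timer','tab'):
        for r in models.spot_point(q,p)[:1]: print(q,round(r['score'],2),w(p,r['centre']).round(1))
a=cv2.resize(t['image'][120:300,160:360],None,fx=2,fy=2,interpolation=cv2.INTER_CUBIC);b=cv2.resize(s['image'][130:310,190:390],None,fx=2,fy=2,interpolation=cv2.INTER_CUBIC)
cv2.imwrite('pics/c7.png',np.hstack([a,b])[:,:,::-1])"
```

```text
t 263 224
tab (array([ 497.868, -199.898,    0.816]), np.float64(0.701))
dropper_blue 0.78 [ 636.8 -211.3   -1.5]
dropper_green 0.64 [534.7 -25.1  -1.7]
timer 0.73 [ 423.5 -495.6   -3.1]
tab 0.66 [ 498.6 -203.1   35.4]
s 265 220
tab (array([ 497.931, -208.181,    0.668]), np.float64(0.312))
dropper_green 0.46 [ 5.355e+02 -2.940e+01 -4.000e-01]
timer 0.79 [ 4.215e+02 -4.917e+02 -3.000e-01]
tab 0.48 [ 499.2 -201.5   31.3]
```

View pics/c7.png

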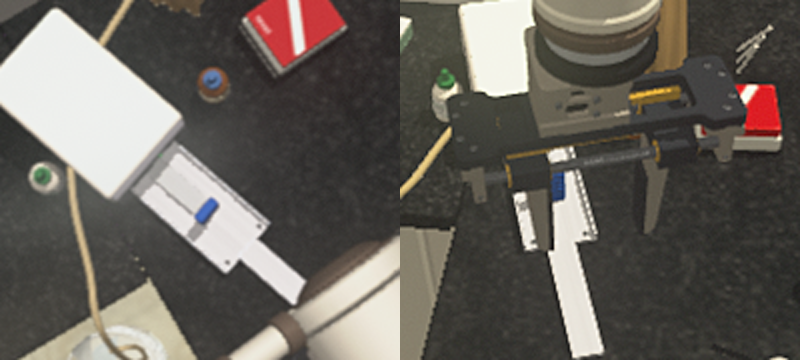

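Top view (left): the tab is at (207,210), and both droppers, (212,83) and (43,177), are where they were. In the scene view (right) the gripper hides the flap, so I move aside to see it.

Call:
play_rows --targets '[[[20,0,-10,0,0,0,0.7],[35,0,-10,0,0,0,0.7],[35,0,-10,0,0,0,0.7],[35,0,0,0,0,0,0.7],[30,0,0,0,0,0,0.7],[10,0,0,0,0,0,0.7],[0,0,0,0,0,0,0.7],[0,0,0,0,0,0,0.7]]]'

```text
clock: 19.2
tool_pos: [505.4, -449.9, 388.3]
tool_rot: [0.935, -0.354, 0.001, 0.001]
contact_force: [-0.1, 0.3, -0.9]
gripper_width: 0.701
```

```bash
python3 -c "
from h import *
s=grab_frame('scene')
u,v=map(int,proj(s,[499,-202,30]))
print('tab',cfit(s,blue(s),TAB,(498,-201,.83),(u-18,u+18,v-18,v+18)))
cv2.imwrite('pics/c8.png',cv2.resize(s['image'][150:270,190:340],None,fx=5,fy=5,interpolation=cv2.INTER_CUBIC)[:,:,::-1])"
```

```text
tab (array([ 494.592, -201.228,    0.779]), np.float64(0.864))
```

View pics/c8.png

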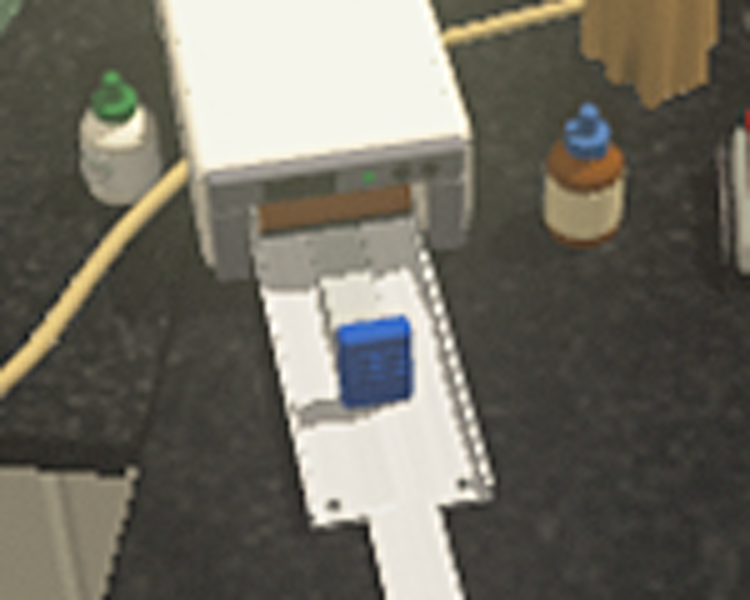

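```bash
python3 -c "
from h import *
print(job.job_done())"
```

```text
the job is handed in; nothing more can be done
None
```

The block is in the chamber on the sled, the sled is against the end stop, the flap is shut, and I handed the job in at about 19 s on the robot's clock.

- **Block:** I gripped it at 49.9 mm wide and set it in the sled's recess. The top picture showed it lying square in the recess. I did not feel a clear contact force as it went down.
- **Push:** I took the tab across its width. The force was about 5.7 N with the block under the flap. It fell to 2.1 N once the flap dropped behind the block.
- **Stop:** I felt it with the sled about 80 mm past the chamber's origin. I stepped up to 12.4 N and then 13.0 N along the lane, and the highest reading was 13.0 N. Then I let go and moved the arm away.

**Last checks**
- The final picture shows the amber flap hanging shut and the tab outside the chamber.
- Both droppers and the timer are where they were at the start, within the few mm the networks are good for.
- The two cameras put the tab about 2–3 mm short of where I released it, and they differ from each other by about 3 mm. I read this as the rubber springing back and camera error. By those numbers the sled is still at about the contact point.
- I checked forces only at the end of each move call, not between readings.

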